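# Hold the bead jar's bayonet lid at the half-way vent mark

## Task

Air the bead jar: set its bayonet lid into the jar so it sits flush on the neck with both pins down the slots, turn it clockwise (seen from above) to the amber half-way mark, well short of the red mark where it clicks into lock, and hold it there. The vent collar springs back if released, so finish while still gripping the lid at the amber mark. Leave the bowl, caliper and tin box where they are.

Things in the scene. Friction and masses are not known exactly. Their poses are not given: they have to be found in the camera images.
- lid: Loose bayonet lid, about 140 g, standing handle-up. Origin: centre of its plug's underside, z up. Cork plug 44 mm across, 20 tall; two steel pins, 8 mm thick, along its +x and -x out to 32 mm from the axis, centred 8.5 mm up; white disc 68 mm across, 20 to 25 mm up, black ticks at its +x and -x edges; wooden bar handle along x, 50 long, 14 wide, 25 to 58 mm up. Same after a half turn.
- lid_grip (a point): Point to grip on the lid: on its axis inside the bar handle, 47 mm above the lid's origin (11 mm below the bar's top); close the fingers along the lid's y.
- jar: Green glass jar of amber beads, fixed to the shelf. Origin: centre of its underside, z up. 92 mm across, 90 tall, on a 110 mm base plate 5 high. Dark steel neck plate 84 to 90 mm up, with a 49 mm hole and two slots 11 mm wide along the jar's +x and -x, out to 34.5 mm from the axis. The lid's pins (lid x) go down these, either way round. Seated, the lid's origin is 70 mm above the jar's.
- jar_mouth (a point): Centre of the mouth, top face of the neck plate, 90 mm up; axes as the jar's. The seated lid's disc lies on it, pins 1.5 mm below the plate, and it turns only clockwise from above (yaw falling). Pairs of 10 mm rim marks 40 mm from the axis: white at the slots (0 rad), amber 0.7 rad clockwise (half-way), red 1.4 rad clockwise (lock); the lid's black ticks point at them.
- collar (a joint): Hidden sprung vent collar driven by the lid's pins: rad, 0 at rest, grows as the lid turns clockwise and equals the lid's turn from the slots within about 0.05. Its spring pushes back with 0.02 N m at 0, 0.10 N m at 0.7. Half-way (amber) is 0.7. From about 0.93 the pins meet spring plungers and begin to click into lock; stop at 1.5.
- bowl: Bystander: small loose terracotta thumb bowl, mouth up, 76 mm across, 42 mm high; origin at the centre of its underside.
- caliper: Bystander: loose stainless steel caliper lying flat along its x, 150 mm long, 51 mm wide over the jaws (on its -y side), up to 10 mm high; origin on the underside of the beam's middle.
- tin: Bystander: loose closed tin sample box, 68 x 98 x 38 mm; origin at the centre of its underside.
There are look-alikes about, which are no part of the job. Leave any yellow look-alike of the lid alone.

How it is judged:
By the outcome, as a careful person would: the job done as asked, in the order asked, and still so for the second after the job is handed in, while the arm keeps its last pose, push and grip.
It also fails if it takes over 40 s, if anything falls off the work surface, if the arm or the gripper's body presses on something with over 40 N, if the wrist force passes 120 N, or if a joint passes its speed limit or range.

## Robot

A 6-joint arm with a two-finger parallel gripper is mounted at the origin on the work surface. World frame = base frame: x ahead of the robot, y to its left, z up, the work surface at z = 0. Lengths are in m, angles in rad, forces in N, time in s.
With the tool pointing down it reaches from about 0.35 to 0.875 m from the base axis. Payload 4.2 kg.
Tool frame: the origin (TCP) lies at the very end of the fingers, on their centre line; the grasp point (between the pads) lies 19 mm behind it; z points along the fingers, y is the direction in which the jaws open and shut (so a half turn about z gives the same grasp; the last joint's range is limited). The gripper opens to 87 mm and grips with 3 to 60 N. Pads are 19 mm wide; open, the fingers measure 117 mm over their backs; the gripper's body (75 mm by 190 mm) begins 51 mm behind the grasp point.
Start: joints at [0.259, 0.385, 0.008, 0, -1.194, -0.259], TCP at [0.625, 0, 0.223] pointing down, gripper open.
Joint ranges: [-3.14, 3.14], [-1.21, 2.06], [-1.07, 1.41], [-3.16, 2.05], [-2.99, -0.16], [-3.1, 3.1]. Speed limits (rad/s): [2.79, 2.79, 3.14, 3.14, 3.14, 3.14].

## Interface

Orientations are given as a unit quaternion [w, x, y, z].
In Python, from bench import robot, read_camera, calibration gives the robot as it stands. The module is installed in compiled form; this text tells all that it offers. Calls block until the motion is done:
- robot.move_ptp(position, orientation): joint-space move of the TCP to a pose.
- robot.move_l(position, feed=0.15, attitude=None): straight line of the TCP; attitude=None keeps the orientation; feed is the mean speed in m/s.
- robot.set_joints(angles): joint-space move.
- robot.gripper_open() and robot.clamp(): open the fingers fully, or close them until they stop; the grip force is fixed at half the most.
- robot.sleep(seconds).
- robot.ik(position, orientation): joint angles nearest the present ones, or None.
- robot.read_state(): the state.
- read_camera(name): name is "scene" or "side" or "wrist"; returns the picture (384x512x3 uint8, red, green, blue); there is no depth.
- calibration(name): a dict with "K" (3x3 intrinsics, pixels), "k1" (the pictures are not rectified: a ray, as slopes to the right and down, at radius r is drawn at 1 + k1 r^2 times it, then the intrinsics apply), "xyz" and "attitude" of the camera in the world. Camera axes: x right, y down, z forward; pixel columns grow to the right and rows downward; lengths in m; the calibration is good to about 2 mm. A picture is of the moment at which its call begins: read the wrist's pose just before it. calibration takes no time and is no camera call; for the wrist camera it gives the pose at the moment of the call.
A pose or a line that the arm cannot do raises robot.PlanningError and nothing moves.
- robot.finish_job(): hands the job in, once; it reports no verdict.
The state is a dict: "time_s": time; "joint_positions": joint angles; "joint_velocities": joint speeds; "joint_efforts": joint torques, N m; "eef_pos": TCP position; "eef_rot": TCP orientation; "ft_force": force on the tool from outside, world axes, zero at the start; "wrist_torque": the same for the moment, N m; "gripper_width": finger opening in m.
Only numpy, scipy, OpenCV 4.12 (cv2) and the standard library are available. Lean on these libraries where they do the work, as an engineer would, in place of code of your own. Each camera call takes 0.05 s, during which the arm holds its last target. There are 200 camera calls.

## Working session

There is one attempt and no reset: what is moved stays moved. The work goes in short steps, each a Python script; the robot and the scene stay as the last script left them, time stands still between calls to the robot, and variables do not carry over. Pictures are saved under pics/ and viewed, about 8 in all and at most 12, crops included, and the job is handed in when it is done.

```bash
mkdir -p pics; cat > h.py <<'E'
import numpy as np, cv2
from bench import robot, read_camera, calibration
from scipy.spatial.transform import Rotation as R
def rot(q): return R.from_quat([q[1],q[2],q[3],q[0]])
def down(yaw):
    # tool z down, tool y along world direction yaw+90deg ; tool x along yaw
    c,s=np.cos(yaw),np.sin(yaw)
    m=np.array([[c,s,0],[s,-c,0],[0,0,-1.]])
    q=R.from_matrix(m).as_quat(); return [q[3],q[0],q[1],q[2]]
def camM(c):
    a=np.array(c["attitude"]); return a if a.shape==(3,3) else rot(a).as_matrix()
def px2w(c,u,v,z):
    K=np.array(c["K"]); d=np.array([(u-K[0,2])/K[0,0],(v-K[1,2])/K[1,1]]); s=d.copy()
    for _ in range(20): s=d/(1+c["k1"]*(s@s))
    r=camM(c)@np.array([s[0],s[1],1]); p=np.array(c["xyz"]); return p+r*(z-p[2])/r[2]
def w2px(c,P):
    K=np.array(c["K"]); q=camM(c).T@(np.array(P)-np.array(c["xyz"])); s=q[:2]/q[2]; s=s*(1+c["k1"]*(s@s))
    return K[0,0]*s[0]+K[0,2],K[1,1]*s[1]+K[1,2]
def save(name,img,crop=None,f=1):
    if crop: x0,y0,x1,y1=crop; img=img[y0:y1,x0:x1]
    img=cv2.resize(img,None,fx=f,fy=f,interpolation=cv2.INTER_CUBIC); cv2.imwrite('pics/'+name,img[:,:,::-1])
E
python3 - <<'E'
from h import *
a=read_camera("scene");b=read_camera("side");w=read_camera("wrist")
for n,i in zip("abw",(a,b,w)): np.save(n+".npy",i)
save("s0.png",a,f=1.5)
save("bw0.png",np.hstack([b,w]),f=0.78)
for n in("scene","side","wrist"): print(n,calibration(n))
print(robot.read_state())
E
```

```text
scene {'K': array([[456.29140955,   0.        , 261.88825219],
       [  0.        , 456.29140955, 185.80090122],
       [  0.        ,   0.        ,   1.        ]]), 'k1': -0.019513116777475383, 'xyz': array([1.32067046, 0.60091916, 1.14688395]), 'attitude': array([-0.15078424,  0.38315184,  0.85372743, -0.3187605 ])}
side {'K': array([[361.58917099,   0.        , 255.15030357],
       [  0.        , 361.58917099, 189.82623914],
       [  0.        ,   0.        ,   1.        ]]), 'k1': -0.012706936729194138, 'xyz': array([ 0.51426359, -0.74031278,  0.68736358]), 'attitude': array([-0.42073489,  0.90350332, -0.07668454,  0.02798909])}
wrist {'K': array([[285.97200371,   0.        , 254.88248319],
       [  0.        , 285.97200371, 192.31995209],
       [  0.        ,   0.        ,   1.        ]]), 'k1': -0.0027666529607783823, 'xyz': array([ 0.62489305, -0.07787015,  0.38338033]), 'attitude': array([-1.44236947e-03,  4.54131317e-04,  9.89513007e-01,  1.44435875e-01])}
{'time_s': 0.15, 'joint_positions': array([ 2.58594771e-01,  3.85391943e-01,  6.97426807e-03, -3.17726567e-04,
       -1.19397978e+00, -2.58631572e-01]), 'joint_velocities': array([ 0.00107602, -0.00076877,  0.00428706,  0.00306032, -0.00135156,
        0.00038305]), 'joint_efforts': array([ 3.86667998e-04, -3.91052306e+01,  1.87588084e+01,  4.22235444e+00,
        1.23758311e-02, -1.38926293e-04]), 'eef_pos': array([6.24571776e-01, 7.73579704e-06, 2.21722223e-01]), 'eef_rot': array([-6.17787830e-04, -7.07052116e-01,  7.07160974e-01,  5.30139921e-04]), 'ft_force': array([-0.47969688,  0.27791666, -0.88282879]), 'wrist_torque': array([ 0.04401993,  0.01685629, -0.00318327]), 'gripper_width': 0.08687310485936411}
```

View pics/s0.png

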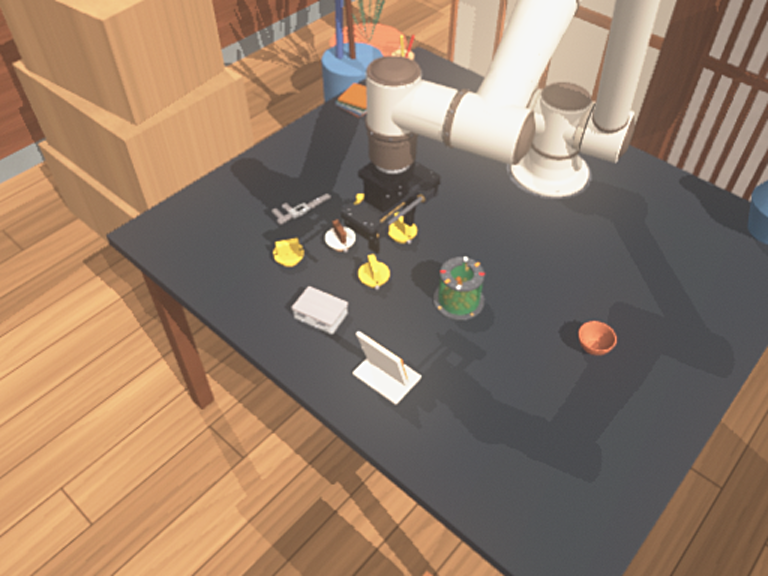

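View pics/bw0.png

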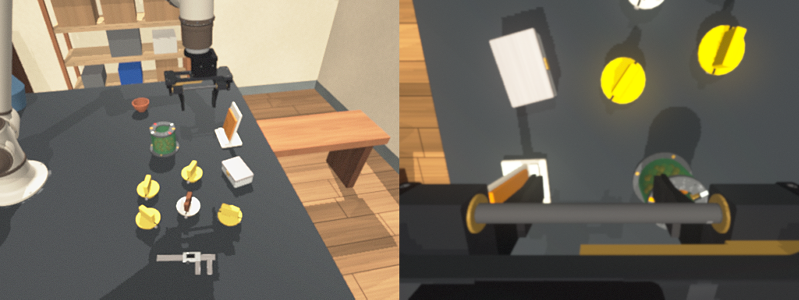

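The scene view shows the white-disc lid at (340,238), amid four yellow look-alikes, and the jar mouth at (463,272). In the side view the lid is at (188,206) and the jar at (163,130).

```bash
python3 - <<'E'
from h import *
cs=calibration("scene"); cd=calibration("side")
print("lid",px2w(cs,340/1.5,239/1.5,.025),px2w(cd,188/.78,206/.78,.025))
print("jar",px2w(cs,463/1.5,272/1.5,.09),px2w(cd,163/.78,127/.78,.09))
a=np.load("a.npy");b=np.load("b.npy")
A=cv2.resize(a[130:220,190:340],(780,468),interpolation=cv2.INTER_CUBIC)
save("ca.png",A)
E
```

```text
lid [ 0.56168165 -0.20955415  0.025     ] [ 0.55800889 -0.21772242  0.025     ]
jar [0.50336254 0.09385466 0.09      ] [0.51187713 0.1004554  0.09      ]
```

View pics/ca.png

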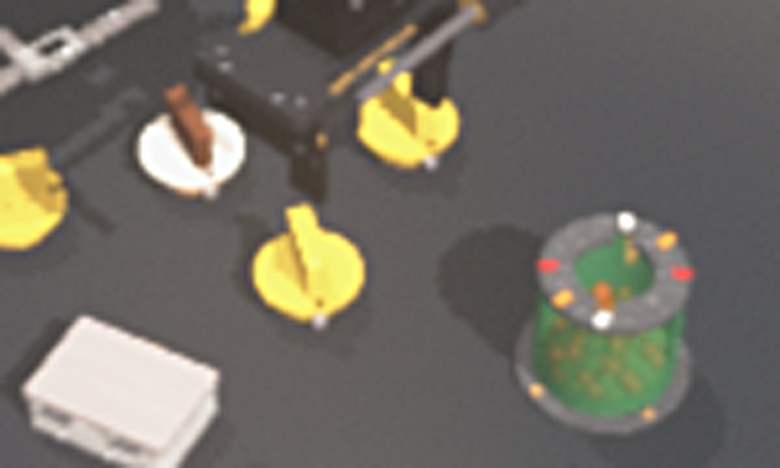

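The crop shows the rim marks: white (626,222) and (602,320), amber (667,240) and (563,298), red (682,273) and (548,265). The lid's disc is centred at (191,150), with its near tick around (210,188).

```bash
python3 - <<'E'
from h import *
cs=calibration("scene")
P=lambda x,y,z=.09: px2w(cs,190+(x+.5)/5.2-.5,130+(y+.5)/5.2-.5,z)[:2]
for a,b in (((626,222),(602,320)),((667,240),(563,298)),((682,273),(548,265))):
    p,q=P(*a),P(*b); print((p+q)/2,np.linalg.norm(p-q),np.arctan2(*(p-q)[::-1]))
L=P(191,150,.025); t=P(209,185,.025); print("lid",L,np.arctan2(*(t-L)[::-1]))
J=(P(626,222)+P(602,320))/2
cw=calibration("wrist"); e=np.array(robot.read_state()["eef_pos"])
g=px2w(cw,255,150,.03); off=(g-e)[:2]; print("off",off)
yaw=np.pi/2
# present tool x
print(rot(robot.read_state()["eef_rot"]).as_matrix().round(2))
q=robot.read_state()["eef_rot"]
T=[*(L-off),.25]; robot.move_ptp(T,q)
c1=calibration("wrist"); w1=read_camera("wrist")
g=px2w(c1,255,192,.09)-np.array(robot.read_state()["eef_pos"])
T=[*(J-g[:2]),.26]; robot.move_ptp(T,q)
c2=calibration("wrist"); w2=read_camera("wrist")
import pickle; pickle.dump((c1,w1,c2,w2),open("w.pkl","wb"))
save("w1.png",w1,f=1.5); save("w2.png",w2,f=1.5)
print(w2px(c1,[*L,.025]),w2px(c2,[*J,.09]),robot.read_state()["time_s"])
E
```

```text
[0.50603094 0.09217293] 0.08137818628539979 -2.663152236151385
[0.504569   0.09208233] 0.0809398365707314 2.9191804828641095
[0.5050374  0.09195336] 0.08023730741652207 2.22449421497486
lid [ 0.55937883 -0.2134359 ] 1.1191888007181148
off [-0.00085443 -0.02701203]
[[-0. -1. -0.]
 [-1.  0. -0.]
 [ 0.  0. -1.]]
(np.float64(255.1234125243641), np.float64(145.99051521327513)) (np.float64(255.3286913987422), np.float64(189.35595302764685)) 2.1083
```

View pics/w1.png

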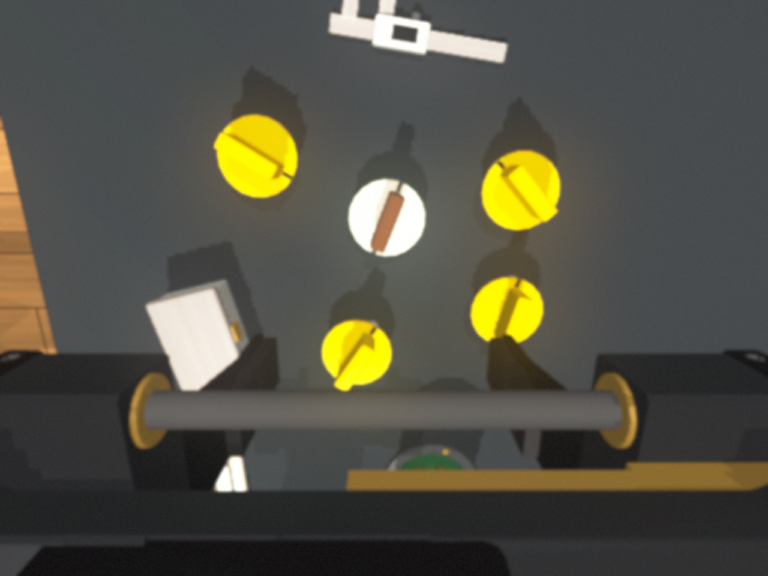

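View pics/w2.png

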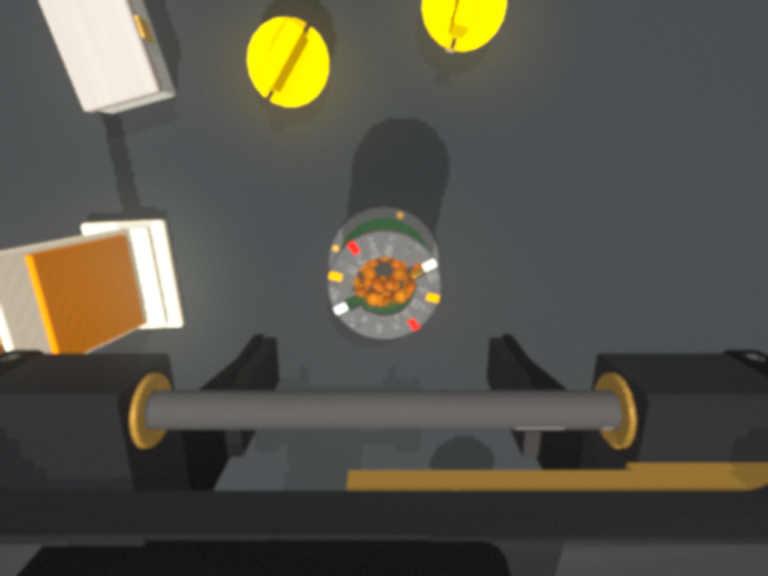

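w1 shows the lid's disc at (387,217) with ticks at (402,183) and (376,254), and the finger places beside it free. w2 shows the jar with white marks at (430,265) and (341,309). I'll enlarge both.

```bash
python3 - <<'E'
from h import *
import pickle
c1,w1,c2,w2=pickle.load(open("w.pkl","rb"))
A=cv2.resize(w1[105:185,220:300],(480,480),interpolation=cv2.INTER_CUBIC)
B=cv2.resize(w2[148:228,216:296],(480,480),interpolation=cv2.INTER_CUBIC)
save("c2.png",np.hstack([A,B])[:,:800] if 0 else cv2.resize(np.hstack([A,B]),(800,400),interpolation=cv2.INTER_AREA))
E
```

```text
(no output)
```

View pics/c2.png

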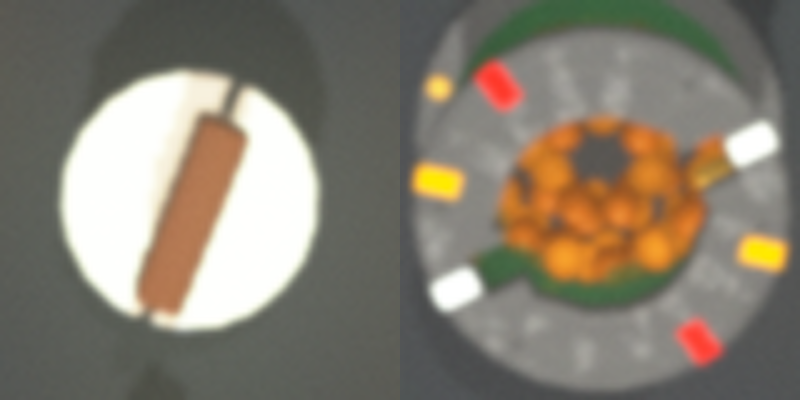

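Left, lid: disc centre (190,200), ticks (234,95) and (148,315). Right, jar: white (752,144)/(456,289), amber (763,253)/(438,182), red (700,342)/(499,86).

```bash
python3 - <<'E'
from h import *
import pickle
c1,w1,c2,w2=pickle.load(open("w.pkl","rb"))
pl=lambda x,y: px2w(c1,219.5+(x+.5)/5,104.5+(y+.5)/5,.025)[:2]
pj=lambda x,y: px2w(c2,215.5+(x-399.5)/5,147.5+(y+.5)/5,.09)[:2]
ang=lambda d:np.arctan2(d[1],d[0])
cl=pl(190,200.5); t=[pl(234,95),pl(148,315)]; print("lid",cl,(t[0]+t[1])/2,np.linalg.norm(t[0]-t[1]),ang(t[0]-t[1]))
for a,b in (((752,144),(456,289)),((763,253),(438,182)),((700,342),(499,86))):
    p,q=pj(*a),pj(*b); print("jar",(p+q)/2,np.linalg.norm(p-q),ang(p-q))
print(px2w(c1,220+38,105+40,.025),robot.read_state()["eef_pos"])
E
```

```text
lid [ 0.55605154 -0.21515947] [ 0.55602985 -0.21331644] 0.06322065537696347 -1.9429774515698075
jar [0.50526351 0.09438346] 0.08024095196719812 -2.6703009552278134
jar [0.50527727 0.09443524] 0.08059183863497635 2.9167064660412643
jar [0.5051715  0.09434986] 0.08074818282018621 2.2166807851983816
[ 0.55551307 -0.2147582   0.025     ] [0.50727461 0.07448009 0.25980433]
```

```bash
python3 - <<'E'
from h import *
L=[.5562,-.2148]; J=[.5052,.0940]; yl,yj=-1.943,-2.666
for a,b in(([*L,.028],yl),([*J,.1],yj),([*J,.1],yj-.75)): print(np.round(robot.ik(a,down(b)),2))
robot.move_ptp([*L,.12],down(yl)); robot.move_l([*L,.028],feed=.12)
robot.clamp(); s=robot.read_state(); print(s["gripper_width"],s["eef_pos"],s["ft_force"],s["time_s"])
robot.move_l([*L,.19],feed=.2); 
s=robot.read_state(); print(s["gripper_width"],s["ft_force"],s["time_s"])
robot.move_ptp([*J,.165],down(yj)); robot.sleep(.2)
s=robot.read_state(); print(s["gripper_width"],s["eef_pos"],s["ft_force"],s["wrist_torque"],s["time_s"])
a=read_camera("scene");b=read_camera("side")
np.save("a1.npy",a);np.save("b1.npy",b)
cs,cd=calibration("scene"),calibration("side")
u=np.round(w2px(cs,[*J,.11])).astype(int);v=np.round(w2px(cd,[*J,.11])).astype(int);print(u,v)
f=lambda i,u:cv2.resize(i[u[1]-40:u[1]+40,u[0]-40:u[0]+40],(400,400),interpolation=cv2.INTER_CUBIC)
save("h1.png",np.hstack([f(a,u),f(b,v)]))
E
```

```text
[-0.1   0.54 -0.29  0.   -0.74 -0.27]
[ 0.5   0.33 -0.43  0.   -0.82 -1.6 ]
[ 0.5   0.33 -0.43  0.   -0.82 -2.35]
0.014144688259374804 [ 0.55630007 -0.21482245  0.02796216] [-0.26366731 -0.25144094 -0.08272797] 5.425
0.013701649271723366 [-0.20189397 -0.09938625 -1.87046313] 6.3833
0.013925043811309526 [0.50548104 0.09321255 0.16487396] [ 0.16464809 -0.13524825 -1.78785497] [-0.0689372  -0.08252988  0.02706183] 7.7833
[309 177] [206 159]
```

View pics/h1.png

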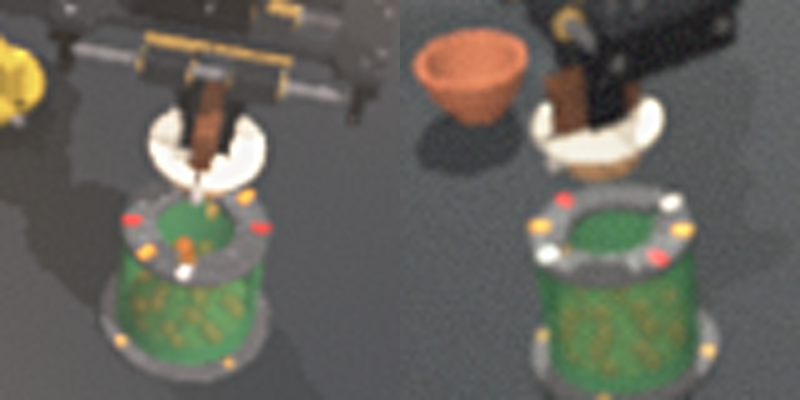

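The two crops show the lid held above the jar. Scene: disc centre (208,149), rim-mark centre (197,224). Side: disc centre x≈597, mark centre (611,228).

```bash
python3 - <<'E'
from h import *
cs,cd=calibration("scene"),calibration("side")
S=lambda x,y,z:px2w(cs,309-40.5+(x+.5)/5,177-40.5+(y+.5)/5,z)[:2]
D=lambda x,y,z:px2w(cd,206-40.5+(x-399.5)/5,159-40.5+(y+.5)/5,z)[:2]
e=np.array(robot.read_state()["eef_pos"]); zt=e[2]+.019-.022
print(e)
print("scene lid",S(208,149,zt),"jar",S(196.5,224,.09))
print("side jar",D(611,228.3,.09),"lid for y rows",[D(597,y,zt).round(4).tolist() for y in(125,128,131)])
# predicted pixel of disc centre if lid at eef
for c,u,o in((cs,(309,177),0),(cd,(206,159),400)):
    p=w2px(c,[e[0],e[1],zt]); print("pred",(p[0]-u[0]+40.5)*5-.5+o,(p[1]-u[1]+40.5)*5-.5)
E
```

```text
[0.50539859 0.0933634  0.16493694]
scene lid [0.50819013 0.09516952] jar [0.50518817 0.09224717]
side jar [0.50817029 0.09414204] lid for y rows [[0.5074, 0.0889], [0.5073, 0.086], [0.5071, 0.083]]
pred 208.43207571556445 145.03791484971953
pred 592.7397593906071 120.9020754275981
```

Allowing for the disc's thickness, both cameras put the lid within about 1 mm of the jar's axis. I'll descend in small steps and watch the force.

```bash
python3 - <<'E'
from h import *
J=[.5058,.0938]
robot.move_l([*J,.125],feed=.12)
for z in (.119,.116,.113,.111,.109,.107,.104,.101,.099,.098):
    robot.move_l([*J,z],feed=.04)
    s=robot.read_state(); f=np.array(s["ft_force"])
    print(z,s["eef_pos"].round(4),f.round(1),np.array(s["wrist_torque"]).round(2),round(s["time_s"],2))
    if np.linalg.norm(f-[0,0,-1.8])>10: break
E
```

```text
0.119 [0.5059 0.0938 0.1192] [ 0.3 -0.3 -2.1] [-0.03 -0.11 -0.01] 8.67
0.116 [0.5057 0.0938 0.1159] [ 0.6  0.7 -1.5] [-0.   -0.07  0.07] 8.92
0.113 [0.5056 0.0937 0.1128] [ 0.  -0.3 -1.9] [-0.02 -0.08  0.02] 9.17
0.111 [0.5057 0.0938 0.1108] [ 0.8  0.2 -0.9] [-0.03 -0.07 -0.04] 9.42
0.109 [0.5057 0.0937 0.1088] [-0.3  0.6 -2. ] [-0.03 -0.03 -0.03] 9.67
0.107 [0.5057 0.0937 0.1068] [-0.2 -1.3 -2. ] [-0.   -0.09 -0.01] 9.92
0.104 [0.5056 0.0937 0.1037] [-0.3  0.  -1.3] [ 0.07 -0.06 -0.03] 10.17
0.101 [0.5056 0.0937 0.1007] [-0.3  0.2 -0.8] [-0.07 -0.06  0.01] 10.42
0.099 [0.5057 0.0938 0.0989] [-0.4  0.  -2. ] [-0.   -0.06 -0.01] 10.67
0.098 [0.5058 0.0938 0.098 ] [-0.   0.  -1.9] [-0.03 -0.12  0.05] 10.92
```

It went into the slots freely. Next I press to a light contact, then turn.

```bash
python3 - <<'E'
from h import *
J=[.5058,.0938]; yj=-2.666
def rep(t):
    s=robot.read_state(); f=np.array(s["ft_force"]); m=rot(s["eef_rot"]).as_matrix(); 
    print(t,s["eef_pos"].round(4),"yaw",round(np.arctan2(m[1,0],m[0,0]),3),f.round(1),np.array(s["wrist_torque"]).round(3),round(s["gripper_width"],4),round(s["time_s"],2)); return f
for z in np.arange(.0975,.0944,-.0005):
    robot.move_l([*J,z],feed=.02); robot.sleep(.1)
    if rep(z)[2]>3: break
for k in np.arange(.1,.71,.1):
    robot.move_l([*J,z],attitude=down(yj-k)); robot.sleep(.05)
    f=rep(k)
    if np.linalg.norm(f)>25: break
robot.sleep(.3); rep("end")
E
```

```text
0.0975 [0.5058 0.0938 0.098 ] yaw -2.666 [-2.2 -0.   4.6] [0.092 0.586 0.016] 0.0141 11.27
0.1 [0.5063 0.0938 0.0979] yaw -2.764 [-0.3 -0.8  4.1] [-0.208  0.226 -0.044] 0.0135 11.57
0.2 [0.5063 0.0938 0.0979] yaw -2.863 [ 0.9 -0.5  4.1] [-0.42   0.058 -0.023] 0.0137 11.87
0.30000000000000004 [0.5063 0.0938 0.0979] yaw -2.963 [-0.8 -0.8  6. ] [-0.467 -0.014 -0.004] 0.0139 12.17
0.4 [0.5063 0.0937 0.0979] yaw -3.063 [ 0.  -1.7  4.9] [-0.515 -0.018 -0.041] 0.0137 12.47
0.5 [0.5063 0.0937 0.0979] yaw 3.12 [-0.3 -1.6  5.7] [-0.617 -0.013 -0.038] 0.0141 12.77
0.6 [0.5063 0.0936 0.0979] yaw 3.02 [-0.2 -2.9  5.8] [-0.676 -0.004  0.003] 0.0138 13.07
0.7000000000000001 [0.5063 0.0935 0.0979] yaw 2.92 [-0.7 -2.4  4.5] [-0.707 -0.065  0.022] 0.0139 13.37
end [0.5063 0.0936 0.0979] yaw 2.921 [-0.5 -1.4  5.3] [-0.695 -0.087  0.035] 0.0139 13.67
```

```bash
python3 - <<'E'
from h import *
a=read_camera("scene");b=read_camera("side")
m=np.mean([robot.sleep(.03) or robot.read_state()["wrist_torque"] for _ in range(20)],0);print(m)
f=lambda i,u:cv2.resize(i[u[1]-30:u[1]+30,u[0]-30:u[0]+30],(400,400),interpolation=cv2.INTER_CUBIC)
save("h2.png",np.hstack([f(a,(309,182)),f(b,(208,164))]))
E
```

```text
[-0.68971068 -0.07310838  0.00843955]
```

View pics/h2.png

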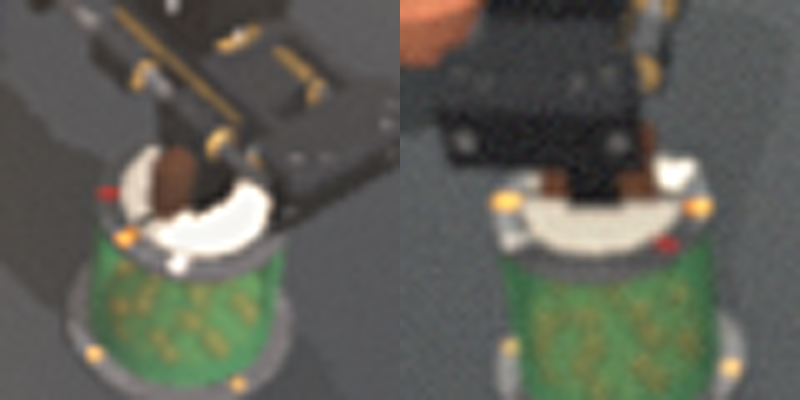

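The lid sits flush on the neck, and the bar lies parallel to the line of the amber marks. The torque reads lower than expected, so I'm checking the joint 6 effort and the tick in the wrist view.

```bash
python3 - <<'E'
from h import *
s=robot.read_state(); print(s["joint_efforts"].round(3),s["joint_positions"].round(3))
c=calibration("wrist"); w=read_camera("wrist")
J=np.array([.5056,.0936])
for n,a,r,z in(("tick+",-3.366,.032,.095),("tick-",-3.366+np.pi,.032,.095),("amb+",-3.366,.04,.09),("amb-",-3.366+np.pi,.04,.09)):
    print(n,np.round(w2px(c,[J[0]+r*np.cos(a),J[1]+r*np.sin(a),z]),1))
u=np.round(w2px(c,[J[0]+.034*np.cos(-.224),J[1]+.034*np.sin(-.224),.092])).astype(int)
v=[int(np.clip(u[0],60,450)),int(np.clip(u[1],45,338))]; print(u,v)
save("h3.png",np.vstack([cv2.resize(w,(400,300))]+[cv2.resize(w[v[1]-45:v[1]+45,v[0]-60:v[0]+60],(400,300),interpolation=cv2.INTER_CUBIC)]))
E
```

```text
[ 1.1540e+00 -2.9619e+01  1.3621e+01  2.3330e+00  2.6300e-01 -2.1000e-02] [ 4.990e-01  3.310e-01 -4.300e-01  1.000e-03 -8.100e-01 -2.291e+00]
tick+ [253.7 187.8]
tick- [253.5 280.9]
amb+ [253.8 172.8]
amb- [253.5 286.8]
[254 281] [254, 281]
```

View pics/h3.png

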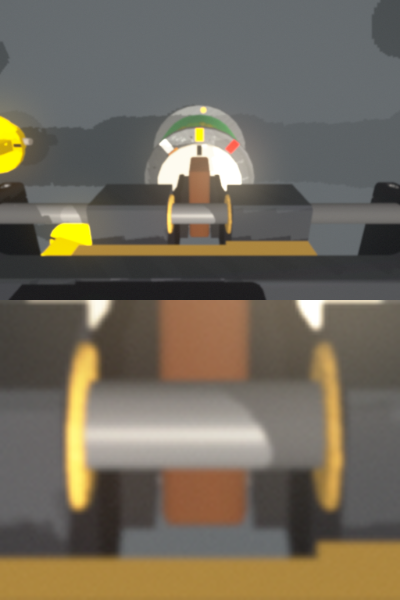

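The wrist view shows the lid's black tick at (199,150), directly in line with the amber mark at (199,134), between white (167,146) and red (232,146). I'm handing it in while gripping.

```bash
python3 - <<'E'
from h import *
s=robot.read_state(); print(s["gripper_width"],s["eef_pos"],s["ft_force"],s["time_s"]); print(robot.finish_job())
E
```

```text
0.013738148885970507 [0.50631175 0.09357551 0.09793386] [-0.67986802 -2.30075911  4.82145153] 14.4833
the job is handed in; nothing more can be done
None
```

I set the lid in the jar, turned it 0.70 rad clockwise to the amber mark, and handed the job in after 14.5 s with the gripper still holding it there.

- **Seating:** The lid went down the slots with no resistance. It touched at a tool height of 97.9 mm, against the 98 mm expected when flush, and was held with about 5 to 7 N of contact force.
- **Angle:** The wrist picture shows the lid's black tick in line with the amber mark, between white and red. The far tick was hidden by the gripper, so I could check only one side.
- **Disagreement:** The twisting torque read about 0.01 N m, where the collar spring should give about 0.10. Friction of the pressed disc probably carries the difference, but I did not test that. The collar angle itself cannot be read, so it is taken from the lid's turn.
- **Bystanders:** The gripper did not go near the bowl, caliper, tin or yellow look-alikes. I took no separate final picture of them.

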